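Fill a toy hairdryer shell with weight slugs through the swing-over funnel

TASK

Swing the funnel all the way over the barrel of the clamped hairdryer shell, then pour all eight steel slugs from the scoop through the funnel down into the barrel. Leave the funnel over the barrel, stand the empty scoop back upright on its rubber mat, and leave the loose nozzle, mirror frame and spring where they lie.

Things in the scene. Friction and masses are not known exactly. Their poses are not given: they have to be found in the camera images.
- funnel (a joint): hinge of the swing-over steel funnel about the jig's upright post: 0 = against its stop, funnel exactly over the shell's barrel; grows (rad, to 1.6) as the funnel swings aside towards the robot (clockwise from above). It stays where it is left (about 0.1 N m of friction). The funnel's axis is 130 mm from the hinge axis.
- funnel_hinge (a point): point on the hinge axis (the post, beside the shell), at the height of the funnel rim, 185 mm above the bench.
- funnel_knob (a point): centre of the top of the black upright cylindrical knob on the funnel's arm, 16 mm diameter, standing 86 mm above the arm (top 241 mm above the bench, 56 mm above the funnel rim), 55 mm from the hinge axis on the line from hinge to funnel. The funnel's rim comes within 9 mm of the knob's side, lower down.
- funnel_rim (a point): centre of the funnel's mouth at rim height, 185 mm above the bench. Steel cone, 116 mm outer and 110 mm inner diameter at the rim, narrowing over 50 mm of height to a stem of 34 mm bore, whose outlet is 5 mm above the barrel mouth when swung in.
- barrel_mouth (a point): centre of the open mouth of the pink toy hairdryer shell's barrel, clamped mouth up in the jig: 52 mm outer, 44 mm inner diameter, mouth 115 mm above the bench. z is up. The shell's handle lies level along +x, away from the robot, under a steel toggle clamp 145 mm high; the funnel post is to +y.
- barrel_floor (a point): centre of the barrel's inner floor, 98 mm below the mouth.
- jig: fixed aluminium plate, 240 x 220 x 12 mm, carrying shell, clamp and funnel post; origin on the bench right under the barrel axis; its +x points along the shell handle, +y to the post, which is 130 mm off and 140 mm high.
- scoop: white plastic hand scoop, 160 g. Origin: underside of its flat floor (4 mm thick). From x=-28 the floor ramps up to the open pouring lip at x=-68, z=22 mm. Side walls to z=38, x -68 to 35, 62 mm wide outside, 56 inside. At the rear an upright fin to grip: 10 mm thick across y, x=14 to 50, z=38 to 79, centre (32, 0, 58) mm.
- scoop_mat: fixed black rubber mat 150 x 150 x 3 mm on the bench; the scoop stands on it. Origin at the centre of its underside.
- nozzle: bystander: white plastic hairdryer nozzle, 50 mm diameter, 57 mm high, loose on the bench; origin centre of underside.
- mirror: bystander: lavender plastic hand-mirror frame lying flat, ring 90 mm diameter and handle to 128 mm along -y, 10 mm thick; origin centre of the ring's underside.
- spring: bystander: small steel torsion spring, coil 16 mm, legs to 50 mm overall, loose on the bench; origin centre of underside.
- slug0: steel weight slug, a pill with round ends, 14 mm diameter, 20 mm long along its y, 18 g; origin at its centre. One of eight alike lying in the scoop.
- slug1: steel weight slug, a pill with round ends, 14 mm diameter, 20 mm long along its y, 18 g; origin at its centre. One of eight alike lying in the scoop.
- slug2: steel weight slug, a pill with round ends, 14 mm diameter, 20 mm long along its y, 18 g; origin at its centre. One of eight alike lying in the scoop.
- slug3: steel weight slug, a pill with round ends, 14 mm diameter, 20 mm long along its y, 18 g; origin at its centre. One of eight alike lying in the scoop.
- slug4: steel weight slug, a pill with round ends, 14 mm diameter, 20 mm long along its y, 18 g; origin at its centre. One of eight alike lying in the scoop.
- slug5: steel weight slug, a pill with round ends, 14 mm diameter, 20 mm long along its y, 18 g; origin at its centre. One of eight alike lying in the scoop.
- slug6: steel weight slug, a pill with round ends, 14 mm diameter, 20 mm long along its y, 18 g; origin at its centre. One of eight alike lying in the scoop.
- slug7: steel weight slug, a pill with round ends, 14 mm diameter, 20 mm long along its y, 18 g; origin at its centre. One of eight alike lying in the scoop.
Not all that is in view belongs to the job. What is shaped like the scoop but green or pink is not meant. Of the things like the scoop_mat, leave any that is purple; of the rest the smaller one is meant.

How it is judged (in metres and radians):
On the way, in this order (a step that is already met when the one before it is completed fails the run):
1. the funnel is swung over the barrel, against its stop (within 0.1 rad) (value of joint funnel below 0.1 rad), for 0.2 s.
2. all eight slugs are inside the barrel, the funnel still over it (horizontal distance between each of slug0, slug1, slug2, slug3, slug4, slug5, slug6, slug7 and barrel_mouth below 0.024 m and z of each of slug0, slug1, slug2, slug3, slug4, slug5, slug6, slug7 in the frame of barrel_mouth below -0.006 m and z of each of slug0, slug1, slug2, slug3, slug4, slug5, slug6, slug7 in the frame of barrel_floor above 0 m and value of joint funnel below 0.1 rad), for 0.2 s.
At the end, for the whole second after the job is handed in: All eight slugs rest inside the barrel (centres within 24 mm of its axis, at least 6 mm below its mouth); funnel joint under 0.1 rad; the scoop stands still and upright (within 0.12 rad) on its mat, its origin within 50 mm of the mat's centre along both of the mat's sides (all of step 2 and x of scoop in the frame of scoop_mat between -0.05 and 0.05 m and y of scoop in the frame of scoop_mat between -0.05 and 0.05 m and z of scoop in the frame of scoop_mat below 0.008 m and angle between scoop's own z axis and vertical below 0.12 rad and linear speed of scoop below 0.02 m/s and linear speed of each of slug0, slug1, slug2, slug3, slug4, slug5, slug6, slug7 below 0.03 m/s); the robot touches nothing.
It fails at once if the nozzle is moved more than 30 mm (distance of nozzle from where it was at the start of the episode above 0.03 m).
It fails at once if the mirror is moved more than 30 mm (distance of mirror from where it was at the start of the episode above 0.03 m).
It fails at once if the spring is moved more than 30 mm (distance of spring from where it was at the start of the episode above 0.03 m).
It also fails if it takes over 64 s, if anything falls off the work surface, if the arm or the gripper's body presses on something with over 40 N, if the wrist force passes 120 N, or if a joint passes its speed limit or range.

ROBOT

A 6-joint arm with a two-finger parallel gripper is mounted at the origin on the work surface. World frame = base frame: x ahead of the robot, y to its left, z up, the work surface at z = 0. Lengths are in mm, angles in degrees, forces in N, time in s.
With the tool pointing down it reaches from about 350 to 850 mm from the base axis. Payload 8.1 kg.
Tool frame: the origin (TCP) lies on the centre line of the jaws, within the pads' length; the fingertips stand 19 mm ahead of it and the grasp point (between the pads) is the TCP (r.tip_reach is the z of the fingertips in the tool frame, in mm); z points along the fingers, y is the line along which they close (so a half turn about z gives the same grasp; the last joint's range is limited). The gripper opens to 85 mm and grips with 20 to 120 N. Pads are 22 mm wide; open, the fingers measure 114 mm over their backs; the gripper's body (76 mm by 85 mm) begins 54 mm behind the grasp point. The pads swing forward as they close: fully open they stand 13 mm farther back than shut.
Start: joints at [-74.622, 7.471, 85.268, -0, 87.261, -4.893], TCP at [207.899, -562.835, 250.292] pointing down, gripper open.
Joint ranges: [-169.43, 169.43], [-51.17, 129.36], [1.28, 143.12], [-76.62, 256.62], [0, 156.53], [-152.29, 152.29]. Speed limits (degrees/s): [136.94, 136.94, 159.86, 180, 180, 180].

INTERFACE

Orientations are given as [roll, pitch, yaw] about the fixed x, y, z axes, in that order (R = Rz(yaw) Ry(pitch) Rx(roll)).
In Python, from bench import r gives the robot as it stands. The module is installed in compiled form; this text tells all that it offers.
- The arm moves only by the shell command python3 -m handwheel 'ROWS' [FORCE]. ROWS is JSON, a list of rows, each a list of 7 numbers: the shift along the tool's x, y, z in m, then the turn, a rotation vector about the tool's x, y, z in degrees, then the finger opening in m, from 0 to 0.0854. In form: [[tx, ty, tz, ax, ay, az, claw], ...]. A call has 1 to 8 rows; each row shifts and turns the commanded pose from where the row before left it, along the tool's axes as they then stand; what a row does not reach is not made up. A row lasts 1/12 s, in which the tool goes at most 41.7 mm and 7.16 degrees, less where a joint would pass 70% of its speed; a pose out of reach is approached as far as the arm can. A call with a gripper value outside its range is refused whole. The fingers move at their own pace and stop on an object; FORCE is the grip in N (left out, the last holds). Time passes only in rows, so rows that do not move let the fingers close. It gives the time, the measured TCP pose, the force, the opening and the grip force at its end, in the units of the state.
- r.sense(): the state, without advancing time (a new reading comes with each control period).
- r.snapshot(name): name is "side" or "top" or "wrist"; returns (picture, depth): 420x560x3 uint8, blue, green, red; 420x560 float32, mm along the optical axis (not along the pixel's ray), 0 where there is no reading.
- r.calibration(name): a dict with "vfov" (degrees; the focal length in pixels is half the picture's height over the tangent of half this angle, whatever the lens; pixels are square), "cx", "cy" (the principal point, pixels), "dist" ([k1, k2, p1, p2, k3] as OpenCV has them; the pictures are not rectified), "rvec" (rotation vector, rad) and "tvec" (3), from world to camera coordinates, as OpenCV has them; the wrist camera has in their place "tool_from_camera" (4x4, takes a point from camera to tool coordinates, whose origin is the TCP and whose axes are the flange's). Camera axes: x right, y down, z forward; pixel columns grow to the right and rows downward; lengths in mm; the calibration is good to about 2 mm. A picture is of the moment at which its call begins: read the wrist's pose just before it. calibration takes no time and is no camera call.
- r.hand_in(): hands the job in; it is judged then, once.
The state is a dict: "time": time; "joint_pos": joint angles; "qd": joint speeds; "joint_efforts": joint torques, N m; "tool_pos": TCP position; "tcp_rot": TCP orientation; "ft_force": force on the tool from outside, world axes, zero at the start; "wrist_torque": the same for the moment, N m; "finger_gap": finger opening in mm; "grip_force": force on a finger pad.
Only numpy, scipy, OpenCV 4.12 (cv2) and the standard library are available. Lean on these libraries where they do the work, as an engineer would, in place of code of your own. Each camera call takes 0.05 s, during which the arm holds its last target. There are 200 camera calls.

## Working session

There is one attempt and no reset: what is moved stays moved. The work goes in short steps, Python scripts to look and compute and a shell command to move; the robot and the scene stay as the last step left them, time stands still between calls to the robot, and variables do not carry over. Pictures are saved under pics/ and viewed, at most 10 in all, crops included, and the job is handed in when it is done.

```bash
mkdir -p pics; cat > h.py <<'E'
import numpy as np, cv2
from bench import r
from scipy.spatial.transform import Rotation as R
def K(c,h=420):
    f=h/2/np.tan(np.radians(c['vfov']/2)); return np.array([[f,0,c['cx']],[0,f,c['cy']],[0,0,1]])
def cam(name,s=None):
    c=r.calibration(name)
    if name=='wrist':
        T=np.eye(4);T[:3,:3]=R.from_euler('xyz',s['tcp_rot'],degrees=True).as_matrix();T[:3,3]=s['tool_pos']
        M=T@np.array(c['tool_from_camera'])
    else:
        W=np.eye(4);W[:3,:3]=R.from_rotvec(np.ravel(c['rvec'])).as_matrix();W[:3,3]=np.ravel(c['tvec']);M=np.linalg.inv(W)
    return c,M
def rays(c,M,uv):
    p=cv2.undistortPoints(np.float64(uv).reshape(-1,1,2),K(c),np.float64(c['dist'])).reshape(-1,2)
    return np.c_[p,np.ones(len(p))]
def at_z(c,M,uv,z):
    d=rays(c,M,uv)@M[:3,:3].T; o=M[:3,3]; return o+d*((z-o[2])/d[:,2])[:,None]
def at_d(c,M,uv,dep):
    return rays(c,M,uv)*np.ravel(dep)[:,None]@M[:3,:3].T+M[:3,3]
def proj(c,M,P):
    W=np.linalg.inv(M); return cv2.projectPoints(np.float64(P).reshape(-1,1,3),cv2.Rodrigues(W[:3,:3])[0],W[:3,3],K(c),np.float64(c['dist']))[0].reshape(-1,2)
def snap(name):
    s=r.sense();im,d=r.snapshot(name);c,M=cam(name,s);np.savez('%s.npz'%name,im=im,d=d,M=M);return im,d,c,M
def cloud(c,M,d):
    v,u=np.mgrid[:420,:560]; P=at_d(c,M,np.c_[u.ravel(),v.ravel()],d).reshape(420,560,3);P[d==0]=np.nan;return P
E
python3 - <<'E'
from h import *
print(r.sense())
for n in('top','side'):
    im,d,c,M=snap(n);cv2.imwrite('pics/%s0.png'%n,im);print(c['vfov'],c['dist'],M.round(2).tolist())
E
```

```text
{'time': 0.0, 'joint_pos': array([-7.46209763e+01,  7.51523969e+00,  8.53293317e+01, -8.46428534e-04,
        8.72615829e+01, -4.89445604e+00]), 'qd': array([ 0.10463903,  0.11698614, -0.11372963,  0.00924997,  0.00797681,
       -0.08582103]), 'joint_efforts': array([ 1.37814095e-04, -5.69395602e+01, -5.00553703e+01,  2.87949683e-05,
        1.46953011e-02,  8.50547281e-06]), 'tool_pos': array([ 207.76624376, -562.33033336,  249.242526  ]), 'tcp_rot': array([-1.79894161e+02, -8.21483026e-03,  2.02735134e+01]), 'ft_force': array([-0.00663759,  0.17682296,  0.03010524]), 'wrist_torque': array([-0.03492262, -0.00546914, -0.00795367]), 'grip_force': 0.0, 'finger_gap': 85.15048951041337}
49.33497624019788 [0.01173112 0.         0.         0.         0.        ] [[0.01, -0.99, 0.14, 332.23], [-1.0, -0.01, 0.01, -155.89], [-0.01, -0.14, -0.99, 1365.8], [0.0, 0.0, 0.0, 1.0]]
52.020518386621035 [-0.08342961  0.          0.          0.          0.        ] [[-0.97, -0.11, 0.22, 302.35], [-0.25, 0.48, -0.84, 755.79], [-0.02, -0.87, -0.49, 694.94], [0.0, 0.0, 0.0, 1.0]]
```

View pics/top0.png

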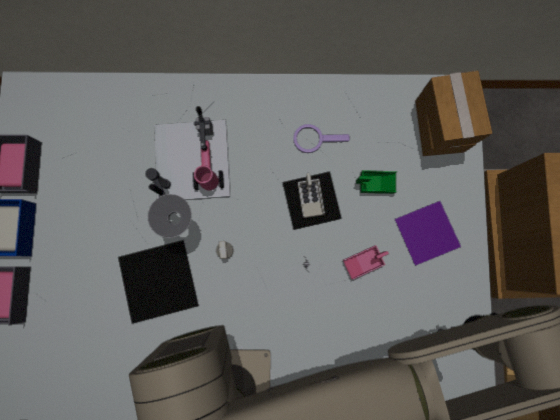

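View pics/side0.png

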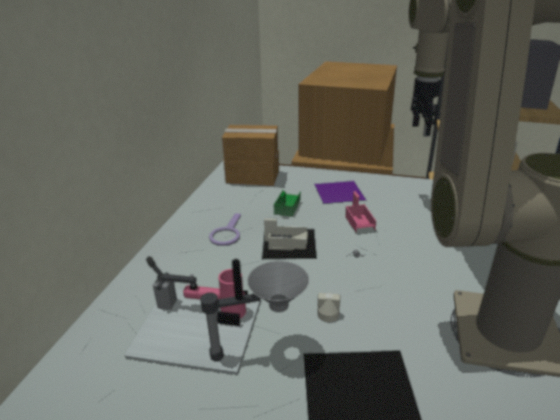

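Candidates for the scoop: white (312,196), green (378,182), pink (364,262). The white one is meant. Candidates for the mat: small black (312,200), large black (158,281), purple (427,233). The small black one under the white scoop is meant. The funnel is swung aside at (170,215), the barrel is at (206,177), and the nozzle at (224,250), spring (306,262) and mirror (308,138) are bystanders. Next is a close crop.

```bash
python3 - <<'E'
from h import *
z=np.load('top.npz');im=z['im'];d=z['d'];c,M=cam('top')
a=cv2.resize(im[155:235,275:345],None,fx=5,fy=5,interpolation=2)
b=cv2.resize(im[95:245,135:240],None,fx=3.8,fy=3.8,interpolation=2)
cv2.imwrite('pics/crop.png',np.hstack([np.pad(x,((0,600-x.shape[0]),(0,0),(0,0))) for x in(cv2.convertScaleAbs(a,alpha=1.7),cv2.convertScaleAbs(b,alpha=1.7))]))
P=cloud(c,M,d)
def blob(n,m):
    q=P[m];print(n,len(q),np.median(q,0).round(1),q.min(0).round(),q.max(0).round())
X,Y,Z=P[...,0],P[...,1],P[...,2]
hsv=cv2.cvtColor(im,cv2.COLOR_BGR2HSV)
v,u=np.mgrid[:420,:560]
roi=lambda a,b,c,e:(u>a)&(u<b)&(v>c)&(v<e)
blob('fin',roi(280,345,165,235)&(Z>60)&(Z<100)); 
m=roi(280,345,165,235)&(hsv[...,2]<45)&(Z<15);mm=roi(275,350,160,240)&(hsv[...,2]<45)
print(cv2.minAreaRect(np.argwhere(mm)[:,::-1].astype(np.float32)))
sc=roi(280,345,165,235)&(Z>28)&(Z<100); q=P[sc][:,:2].astype(np.float32);print('scoop',cv2.minAreaRect(q))
blob('knob/top>215',roi(135,215,150,245)&(Z>215)&(Z<260))
f=roi(135,200,190,245)&(Z>172)&(Z<200);blob('rim',f)
(cc,rr)=cv2.minEnclosingCircle(P[f][:,:2].astype(np.float32));print(cc,rr)
blob('barrel',roi(185,225,160,195)&(Z>100)&(Z<122))
blob('post',roi(135,175,160,195)&(Z>140)&(Z<200))
blob('table',roi(330,400,300,320))
E
```

```text
fin 50 [ 591.5 -212.5   80.2] [ 576. -219.   62.] [ 610. -207.   85.]
((311.41741943359375, 200.15789794921875), (48.16835021972656, 48.13482666015625), 76.4295654296875)
scoop ((553.045166015625, -219.6112060546875), (119.64777374267578, 62.02394104003906), 9.14305305480957)
knob/top>215 46 [537.5 186.  239.3] [531. 179. 219.] [545. 196. 244.]
rim 551 [479.7 170.8 179.8] [416.  99. 172.] [538. 212. 199.]
(479.28271484375, 155.50738525390625) 63.91027069091797
barrel 120 [598.7  82.3 111.6] [573.  59. 100.] [624. 109. 121.]
post 244 [576.8 203.1 164.5] [528. 144. 141.] [603. 229. 199.]
table 1311 [nan nan nan] [nan nan nan] [nan nan nan]
```

View pics/crop.png

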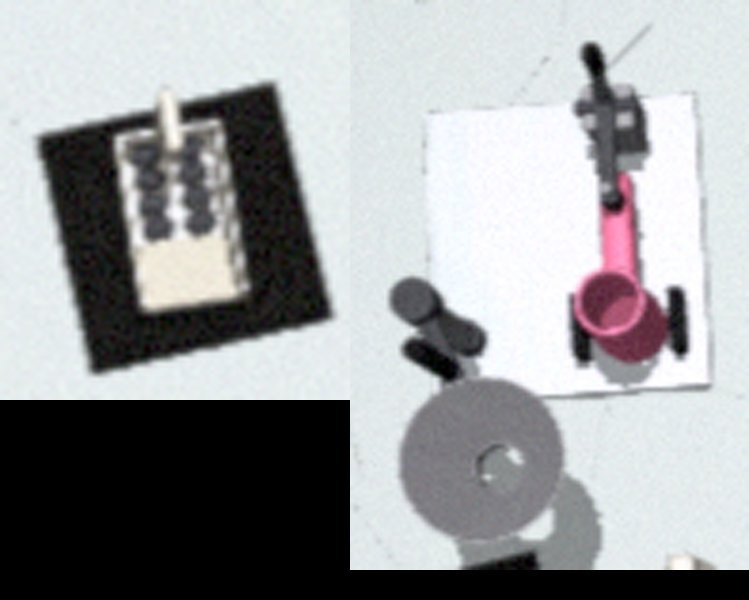

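The crop shows the white scoop holding eight slugs, with the fin at crop (168,120) and the lip at the bottom facing the robot, on the small black mat. On the right are the post top at crop (415,298), the knob top near (412,347), the funnel rim centred on (482,459) and the barrel mouth at (610,303).

```bash
python3 - <<'E'
from h import *
z=np.load('top.npz');im=z['im'];d=z['d'];c,M=cam('top')
px=lambda x,y:[(x-350)/3.8+135,y/3.8+95]
rim=at_z(c,M,px(482,459),185)[0];bar=at_z(c,M,px(610,303),115)[0];post=at_z(c,M,px(415,298),190)[0]
mat=at_z(c,M,[311.4,200.2],3)[0]
print('rim',rim,'bar',bar,'post',post,'mat',mat)
# jig outline
mc=at_z(c,M,[px(427,113),px(695,93),px(712,385)],12);print('jig corners',mc.round())
P=cloud(c,M,d);v,u=np.mgrid[:420,:560]
k=(u>140)&(u<165)&(v>178)&(v<195)&(P[...,2]>232)&(P[...,2]<250);print('knob',P[k].mean(0),k.sum())
b=im.astype(int)[155:235,275:345]
fin=(u>295)&(u<325)&(v>165)&(v<192)&(P[...,2]>74)&(P[...,2]<95);print('fin',P[fin].mean(0),P[fin].min(0),P[fin].max(0))
for cc,w in((rim,'rim'),(bar,'bar')):
  e=post-cc;print(w,np.hypot(e[0],e[1]),np.degrees(np.arctan2(e[0],e[1])))
s=r.sense();print(s['tool_pos'])
E
```

```text
rim [471.168831  151.9385179 185.       ] bar [595.49871113  81.10694527 115.        ] post [582.29400334 201.90328379 190.        ] mat [ 543.00252796 -226.12122508    3.        ]
jig corners [[773. 254.  12.]
 [791.  37.  12.]
 [552.  18.  12.]]
knob [538.41678296 187.06604579 239.71772928] 36
fin [ 594.03912385 -212.92407756   80.66893447] [ 576.07493791 -218.35011994   74.26756633] [ 610.468548   -206.69409745   85.41530584]
rim 121.84121535157878 65.79007759884936
bar 121.51592368092585 -6.238449743760996
[ 207.7824095  -562.37829576  249.36728693]
```

```bash
A='x'; python3 -m handwheel '[[0.0237,-0.0245,-0.001,0,0,0,0.085],[0.0237,-0.0245,-0.001,0,0,0,0.085],[0.0237,-0.0245,-0.001,0,0,0,0.085],[0.0237,-0.0245,-0.001,0,0,0,0.085],[0.0237,-0.0245,-0.001,0,0,0,0.085],[0.0237,-0.0245,-0.001,0,0,0,0.085],[0.0237,-0.0245,-0.001,0,0,0,0.085],[0.0237,-0.0245,-0.001,0,0,0,0.085]]' 30
python3 -m handwheel '[[0.0237,-0.0245,-0.001,0,0,0,0.085],[0.0237,-0.0245,-0.001,0,0,0,0.085],[0.0237,-0.0245,-0.001,0,0,0,0.085],[0.0237,-0.0245,-0.001,0,0,0,0.085],[0.0237,-0.0245,-0.001,0,0,0,0.085],[0.0237,-0.0245,-0.001,0,0,0,0.085],[0.0237,-0.0245,-0.001,0,0,0,0.085],[0.0237,-0.0245,-0.001,0,0,0,0.085]]'
python3 -m handwheel '[[0.0237,-0.0245,-0.001,0,0,0,0.085],[0.0237,-0.0245,-0.001,0,0,0,0.085],[0.0237,-0.0245,-0.001,0,0,0,0.085],[0.0237,-0.0245,-0.001,0,0,0,0.085],[0.0237,-0.0245,-0.001,0,0,0,0.06],[0.0237,-0.0245,-0.001,0,0,0,0.05],[0.0237,-0.0245,-0.001,0,0,0,0.05],[0,0,0,0,0,0,0.05]]'
```

```text
time: 0.77
tool_pos: [318.0, -311.6, 257.9]
tcp_rot: [-180.0, 0.0, 20.3]
ft_force: [0.8, -0.3, 0.1]
finger_gap: 84.9
grip_force: 0.0
time: 1.43
tool_pos: [428.0, -62.0, 266.1]
tcp_rot: [-180.0, 0.0, 20.3]
ft_force: [0.4, -0.5, -0.3]
finger_gap: 84.6
grip_force: 0.0
time: 2.1
tool_pos: [524.8, 159.4, 272.2]
tcp_rot: [-179.9, 0.0, 20.5]
ft_force: [1.9, 0.4, -0.1]
finger_gap: 49.9
grip_force: 0.0
```

```bash
python3 - <<'E'
from h import *
s=r.sense();print(s['tool_pos'],s['tcp_rot'])
im,d,c,M=snap('wrist');cv2.imwrite('pics/w1.png',im);P=cloud(c,M,d)
print(proj(c,M,[[538,187,241],[471,152,185],[587,212,190]]))
k=(abs(P[...,2]-241)<6)&(np.hypot(P[...,0]-538,P[...,1]-187)<25);print(k.sum(),P[k].mean(0) if k.any() else 0)
if k.any():print(P[k].min(0),P[k].max(0))
E
```

```text
[524.76050726 159.43849414 272.23785575] [-1.79877106e+02  1.48187941e-02  2.04799543e+01]
[[235.53589908 220.92432685]
 [262.85206233 292.04126231]
 [232.12577583 104.48810601]]
839 [541.73119838 186.32575042 241.12273643]
[533.00479089 178.30551862 235.05891926] [548.71924243 194.4879623  243.64417182]
```

View pics/w1.png

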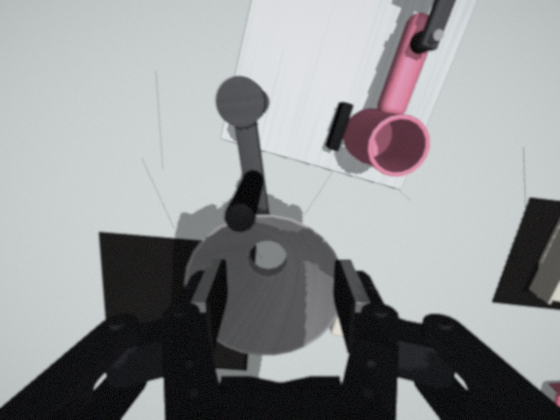

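The wrist view shows the knob top at (240,217), the post cap at (242,101), the barrel mouth at (400,145) and the funnel rim around (265,285).

```bash
python3 - <<'E'
from h import *
z=np.load('wrist.npz');M=z['M'];d=z['d'];c=r.calibration('wrist');P=cloud(c,M,d)
print(P[101,242],P[101,236:248,2])
print(at_z(c,M,[[242,101]],P[101,242,2]),at_z(c,M,[400,145],115),at_z(c,M,[240,217],241))
X,Y,Z=P.transpose(2,0,1)
v,u=np.mgrid[:420,:560]
for n,m in(('barrel',(abs(Z-113)<6)&(u>365)&(u<435)&(v<185)&(v>110)),('post',(Z>150)&(u<270)&(v<130)),('rim',(abs(Z-184)<5)&(v>200)&(v<300))):
  q=P[m];print(n,q.min(0),q.max(0),cv2.minEnclosingCircle(q[:,:2].astype(np.float32)))
E
```

```text
[590.0337879  209.5269957  167.19114974] [167.38610865 168.25884968 167.84293405 168.49600053 166.31342232
 168.83456929 167.19114974 168.70812474 167.19194069 169.04420602
 167.03603723 168.04663565]
[[590.0337879  209.5269957  167.19114974]] [[600.76733111  80.43878092 115.        ]] [[540.72940295 185.57241017 241.        ]]
barrel [574.3534575   56.08708222 107.01250507] [625.43301461 107.47214844 117.60796505] ((599.6845703125, 81.7791748046875), 26.07465934753418)
post [569.74412502 194.95056814 150.14386259] [605.11905262 227.6222084  170.03599056] ((587.583740234375, 209.35791015625), 18.873973846435547)
rim [456.40365898 100.76638662 179.00240729] [531.41455229 210.14828779 187.74218182] ((480.6711730957031, 156.82211303710938), 56.06149673461914)
```

```bash
python3 -m handwheel '[[0.0243,-0.0194,0,0,0,0,0.05],[0,0,0,0,0,-5.5,0.05],[0,0,0.025,0,0,0,0.05],[0,0,0.025,0,0,0,0.05],[0,0,0,0,0,0,0.0],[0,0,0,0,0,0,0.0],[0,0,0,0,0,0,0.0],[0,0,0,0,0,0,0.0]]' 30
```

```text
time: 2.82
tool_pos: [539.8, 180.7, 223.9]
tcp_rot: [180.0, 0.0, 25.7]
ft_force: [-2.0, -1.4, -4.9]
finger_gap: 15.2
grip_force: 31.0
```

```bash
python3 -m handwheel '[[0.0002,0.0046,0,0,0,-4.8,0],[0.0002,0.0046,0,0,0,-4.8,0],[0.0002,0.0046,0,0,0,-4.8,0],[0.0002,0.0046,0,0,0,-4.8,0],[0.0002,0.0046,0,0,0,-4.8,0],[0.0002,0.0046,0,0,0,-4.8,0],[0.0002,0.0046,0,0,0,-4.8,0]]'
python3 -m handwheel '[[0.0002,0.0046,0,0,0,-4.8,0],[0.0002,0.0046,0,0,0,-4.8,0],[0.0002,0.0046,0,0,0,-4.8,0],[0.0002,0.0046,0,0,0,-4.8,0],[0.0002,0.0046,0,0,0,-4.8,0],[0,0,0,0,0,0,0]]'
```

```text
time: 3.4
tool_pos: [563.1, 159.5, 224.0]
tcp_rot: [179.9, -0.3, 59.6]
ft_force: [10.1, 12.3, -13.8]
finger_gap: 15.4
grip_force: 30.2
time: 3.9
tool_pos: [584.5, 153.3, 224.0]
tcp_rot: [179.9, -0.3, 83.8]
ft_force: [4.8, 14.4, -9.2]
finger_gap: 15.0
grip_force: 30.6
```

```bash
python3 -m handwheel '[[0.0005,0.0046,0,0,0,-4.8,0],[0.0005,0.0046,0,0,0,-4.8,0],[0,0.0015,0,0,0,0,0],[0,0,0,0,0,0,0]]'
```

```text
time: 4.23
tool_pos: [593.6, 153.2, 224.0]
tcp_rot: [-180.0, -0.2, 93.1]
ft_force: [-3.6, 10.3, -5.0]
finger_gap: 14.7
grip_force: 31.1
```

```bash
python3 -m handwheel '[[0,0.002,0,0,0,0,0],[0,0.002,0,0,0,0,0],[0,0,0,0,0,0,0]]'
python3 -m handwheel '[[0,0,0,0,0,0,0.06],[0,0,0,0,0,0,0.06],[0,0,0,0,0,0,0.06],[0,0,-0.035,0,0,0,0.06],[0,0,-0.035,0,0,0,0.06]]'
python3 - <<'E'
from h import *
s=r.sense()
im,d,c,M=snap('wrist');P=cloud(c,M,d);cv2.imwrite('pics/w2.png',im);print(s['tool_pos'],s['tcp_rot'])
k=(abs(P[...,2]-241)<5)&(np.hypot(P[...,0]-594,P[...,1]-155)<25);q=P[k];print(k.sum(),q.min(0),q.max(0),cv2.minEnclosingCircle(q[:,:2].astype(np.float32)))
im,d,c,M=snap('top');cv2.imwrite('pics/t2.png',cv2.convertScaleAbs(cv2.resize(im[130:240,130:350],None,fx=3.6,fy=3.6,interpolation=2),alpha=1.6));P=cloud(c,M,d)
k=(abs(P[...,2]-182)<8)&(np.hypot(P[...,0]-600,P[...,1]-80)<75);q=P[k];print(k.sum(),q.min(0),q.max(0),cv2.minEnclosingCircle(q[:,:2].astype(np.float32)))
E
```

```text
time: 4.48
tool_pos: [593.9, 153.2, 223.9]
tcp_rot: [-179.5, -0.2, 93.1]
ft_force: [-27.3, 6.2, 6.6]
finger_gap: 15.1
grip_force: 33.6
time: 4.9
tool_pos: [597.0, 150.6, 292.2]
tcp_rot: [-179.8, 0.0, 92.9]
ft_force: [0.2, 0.4, 0.1]
finger_gap: 60.2
grip_force: 0.0
[597.03059735 150.58235171 292.1801738 ] [-1.79764834e+02  4.20787055e-02  9.29392463e+01]
610 [586.45978052 149.53769307 236.10055866] [601.91671407 165.15424779 243.68686748] ((594.024169921875, 157.32958984375), 7.893538475036621)
474 [541.80951314  26.80034382 174.01945831] [656.36941922 153.14574767 189.75972641] ((595.7943725585938, 90.04865264892578), 63.6978874206543)
```

View pics/t2.png

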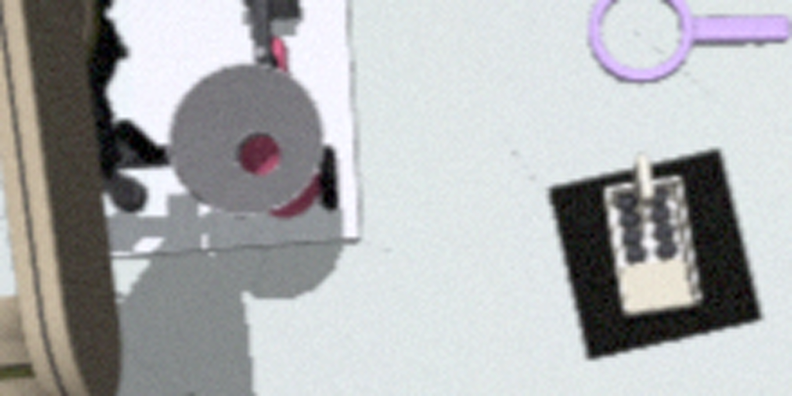

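The funnel sits over the barrel: pink shows through its stem at crop (260,153), and the push met the stop with 27 N. The scoop is undisturbed at crop (655,240). Next I go to the scoop.

```bash
python3 -m handwheel '[[-0.03025,-0.0018,0,0,0,0,0.06],[-0.03025,-0.0018,0,0,0,0,0.06],[-0.03025,-0.0018,0,0,0,0,0.06],[-0.03025,-0.0018,0,0,0,0,0.06],[-0.03025,-0.0018,0,0,0,0,0.06],[-0.03025,-0.0018,0,0,0,0,0.06]]'
python3 -m handwheel '[[-0.03025,-0.0018,0,0,0,0,0.06],[-0.03025,-0.0018,0,0,0,0,0.06],[-0.03025,-0.0018,0,0,0,0,0.06],[-0.03025,-0.0018,0,0,0,0,0.06],[-0.03025,-0.0018,0,0,0,0,0.06],[-0.03025,-0.0018,0,0,0,0,0.06]]'
python3 -m handwheel '[[0,0,0.0085,0,0,7,0.06],[0,0,0.0085,0,0,7,0.06],[0,0,0.0085,0,0,7,0.06],[0,0,0.0085,0,0,7,0.06],[0,0,0.0085,0,0,7,0.06],[0,0,0.0085,0,0,7,0.06]]'
python3 -m handwheel '[[0,0,0.0085,0,0,7,0.06],[0,0,0.0085,0,0,7,0.06],[0,0,0.0085,0,0,7,0.06],[0,0,0.0085,0,0,7,0.06],[0,0,0.0085,0,0,7,0.06],[0,0,0.0085,0,0,7,0.06],[0,0,0,0,0,0,0.06]]'
python3 - <<'E'
from h import *
s=r.sense()
im,d,c,M=snap('wrist');P=cloud(c,M,d);cv2.imwrite('pics/w3.png',im);print(s['tool_pos'],s['tcp_rot'])
k=(abs(P[...,2]-80)<7)&(np.hypot(P[...,0]-594,P[...,1]+213)<32);q=P[k];print(k.sum(),q.mean(0),q.min(0),q.max(0),cv2.minAreaRect(q[:,:2].astype(np.float32)))
k=(abs(P[...,2]-41)<5)&(np.hypot(P[...,0]-555,P[...,1]+219)<75);q=P[k];print(cv2.minAreaRect(q[:,:2].astype(np.float32)))
E
```

```text
time: 5.5
tool_pos: [597.2, -32.5, 294.7]
tcp_rot: [179.8, 0.0, 93.0]
ft_force: [0.6, 0.3, 0.3]
finger_gap: 60.4
grip_force: 0.0
time: 6.0
tool_pos: [595.6, -214.7, 294.7]
tcp_rot: [179.9, 0.1, 92.9]
ft_force: [1.2, 0.3, -0.7]
finger_gap: 60.2
grip_force: 0.0
time: 6.5
tool_pos: [595.8, -213.3, 243.2]
tcp_rot: [179.8, -0.0, 50.6]
ft_force: [-0.3, -0.6, 0.7]
finger_gap: 60.2
grip_force: 0.0
time: 7.08
tool_pos: [594.9, -212.8, 190.2]
tcp_rot: [-180.0, 0.0, 8.6]
ft_force: [-0.8, 0.5, -0.8]
finger_gap: 59.9
grip_force: 0.0
[ 594.91411144 -212.75725499  190.22476228] [-1.79985316e+02  4.34511764e-02  8.59930148e+00]
623 [ 598.2535281  -215.92044213   81.89456119] [ 578.79725908 -222.98470321   73.02508622] [ 614.42525831 -209.00969776   84.44299266] ((596.5975341796875, -215.9663543701172), (35.41992950439453, 9.614461898803711), 8.812827110290527)
((556.1719970703125, -222.47604370117188), (117.20215606689453, 63.03594207763672), 8.630477905273438)
```

View pics/w3.png

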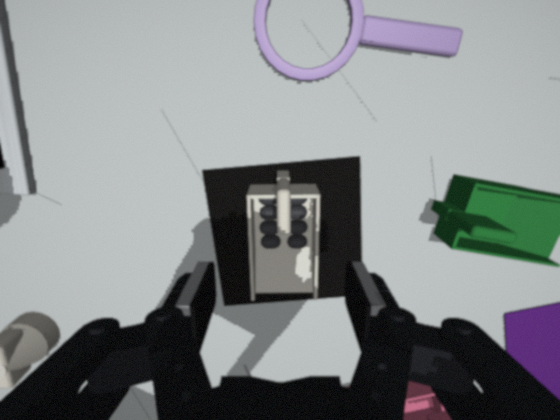

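The view shows the fin at (283,200), the slugs seated in the scoop at (255-310, 205-245), and the fingers straddling it.

```bash
python3 -m handwheel '[[0.001,0.0034,0.03,0,0,0,0.06],[0,0,0.03,0,0,0,0.06],[0,0,0.03,0,0,0,0.05],[0,0,0.033,0,0,0,0.05],[0,0,0,0,0,0,0.05]]' 90
python3 -m handwheel '[[0,0,0,0,0,0,0],[0,0,0,0,0,0,0],[0,0,0,0,0,0,0],[0,0,0,0,0,0,0],[0,0,0,0,0,0,0],[0,0,0,0,0,0,0]]' 90
```

```text
time: 7.55
tool_pos: [592.9, -214.2, 61.8]
tcp_rot: [-179.7, 0.5, 9.2]
ft_force: [-1.7, 0.3, -2.4]
finger_gap: 50.4
grip_force: 0.0
time: 8.05
tool_pos: [599.1, -216.6, 72.0]
tcp_rot: [179.8, -0.3, 9.0]
ft_force: [0.6, 0.4, 7.1]
finger_gap: 8.3
grip_force: 88.4
```

```bash
python3 -m handwheel '[[0,0,-0.008,0,0,0,0],[0,0,-0.016,0,0,0,0],[0,0,-0.03,0,0,0,0],[0,0,-0.03,0,0,0,0],[0,0,-0.03,0,0,0,0],[0,0,-0.03,0,0,0,0],[0,0,-0.03,0,0,0,0],[0,0,-0.016,0,0,0,0]]'
python3 -m handwheel '[[0,0,-0.03,0,0,0,0],[0,0,-0.02,0,0,0,0],[0,0,-0.01,0,0,0,0],[0,0,0,0,0,0,0]]'
python3 -m handwheel '[[0.006,-0.0105,0,0,0,0,0],[0.0119,-0.0211,0,0,0,0,0],[0.0119,-0.0211,0,0,0,0,0],[0.0119,-0.0211,0,0,0,0,0],[0.0119,-0.0211,0,0,0,0,0],[0.0119,-0.0211,0,0,0,0,0],[0.0119,-0.0211,0,0,0,0,0]]'
python3 -m handwheel '[[0.0119,-0.0211,0,0,0,0,0],[0.0119,-0.0211,0,0,0,0,0],[0.0119,-0.0211,0,0,0,0,0],[0.0119,-0.0211,0,0,0,0,0],[0.0119,-0.0211,0,0,0,0,0],[0.0119,-0.0211,0,0,0,0,0],[0.0119,-0.0211,0,0,0,0,0],[0.006,-0.0105,0,0,0,0,0]]'
python3 -m handwheel '[[0,0,0,0,0,0,0],[0,0,0,0,0,0,0],[0,0,0,0,0,0,0]]'
python3 - <<'E'
from h import *
s=r.sense();print(s['tool_pos'],s['tcp_rot'],s['finger_gap'])
im,d,c,M=snap('side');cv2.imwrite('pics/s4.png',im);P=cloud(c,M,d)
E
```

```text
time: 8.72
tool_pos: [597.8, -216.1, 264.1]
tcp_rot: [179.8, -0.3, 9.0]
ft_force: [1.6, 0.2, -2.3]
finger_gap: 8.7
grip_force: 88.2
time: 9.05
tool_pos: [597.7, -216.1, 322.4]
tcp_rot: [179.8, -0.3, 9.0]
ft_force: [0.0, -0.5, -3.6]
finger_gap: 8.4
grip_force: 88.2
time: 9.63
tool_pos: [651.3, -66.1, 315.3]
tcp_rot: [-179.9, 0.2, 9.0]
ft_force: [0.0, -0.4, -4.2]
finger_gap: 8.5
grip_force: 88.2
time: 10.3
tool_pos: [714.8, 105.9, 314.8]
tcp_rot: [-179.9, 0.2, 9.1]
ft_force: [0.7, -0.5, -3.5]
finger_gap: 9.0
grip_force: 88.3
time: 10.55
tool_pos: [714.9, 101.4, 317.0]
tcp_rot: [180.0, 0.1, 9.0]
ft_force: [-0.0, -0.0, -3.7]
finger_gap: 8.3
grip_force: 88.3
[714.90681972 101.41079686 316.96340178] [1.79978602e+02 1.21840549e-01 8.95359060e+00] 8.296554377721348
```

View pics/s4.png

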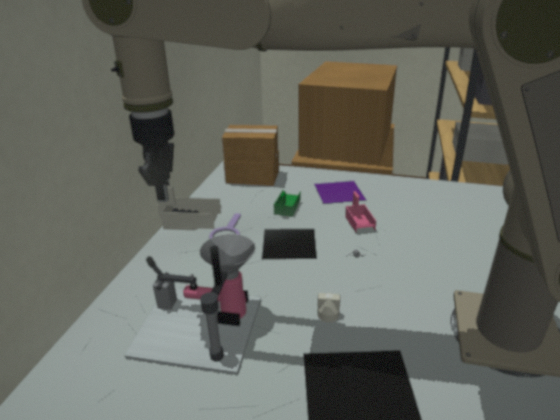

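The scoop is held level at (190,212), beyond the funnel at (228,250), with its lip toward the funnel. I tilt it about the lip.

```bash
python3 -m handwheel '[[-0.003,0,-0.006,0,3.5,0,0],[-0.003,0,-0.006,0,3.5,0,0],[-0.006,0,-0.0119,0,7,0,0],[-0.006,0,-0.0119,0,7,0,0],[-0.003,0,-0.006,0,3.5,0,0],[-0.003,0,-0.006,0,3.5,0,0]]'
python3 -m handwheel '[[-0.0047,0,0.0088,0,0,0,0],[-0.0094,0,0.0177,0,0,0,0],[-0.0094,0,0.0177,0,0,0,0],[-0.0094,0,0.0177,0,0,0,0],[-0.0047,0,0.0088,0,0,0,0],[0,0,0,0,0,0,0],[0,0,0,0,0,0,0]]'
python3 - <<'E'
from h import *
s=r.sense();print(s['tool_pos'],s['tcp_rot'])
Rm=R.from_euler('xyz',s['tcp_rot'],degrees=True).as_matrix();print('lip',s['tool_pos']+Rm@[-100,0,43])
im,d,c,M=snap('top');cv2.imwrite('pics/t5.png',im)
im,d,c,M=snap('wrist');cv2.imwrite('pics/w5.png',im)
E
```

```text
time: 11.1
tool_pos: [681.7, 95.4, 360.6]
tcp_rot: [180.0, -28.2, 8.9]
ft_force: [0.3, 1.0, -2.7]
finger_gap: 8.6
grip_force: 88.4
time: 11.68
tool_pos: [683.1, 96.4, 279.4]
tcp_rot: [-180.0, -27.9, 8.9]
ft_force: [-0.4, -0.4, -2.6]
finger_gap: 8.7
grip_force: 88.4
[683.13844796  96.40952152 279.35069947] [-179.99893462  -27.89311708    8.93084292]
lip [615.70018105  85.81258403 194.56399608]
```

View pics/w5.png

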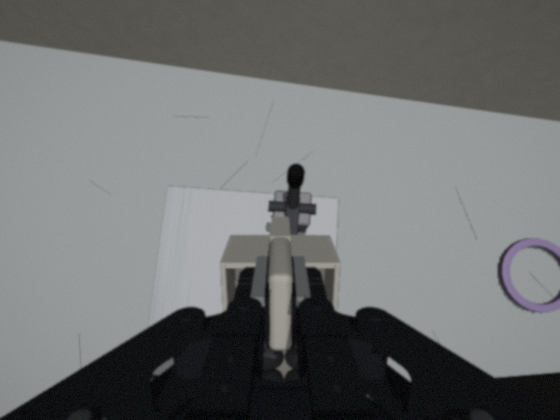

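The wrist view shows the scoop held straight, with its rear wall at (280,250) and the toggle clamp well below it. The computed lip is 17 mm past the funnel axis and 10 mm above the rim, so I pour slowly.

```bash
python3 -m handwheel '[[-0.003,0,-0.006,0,3.5,0,0],[-0.003,0,-0.006,0,3.5,0,0],[-0.003,0,-0.006,0,3.5,0,0],[-0.003,0,-0.006,0,3.5,0,0],[0,0,0,0,0,0,0],[0,0,0,0,0,0,0],[0,0,0,0,0,0,0],[0,0,0,0,0,0,0]]'
python3 -m handwheel '[[-0.0013,0,-0.0025,0,1.5,0,0],[-0.0013,0,-0.0025,0,1.5,0,0],[0,0,0,0,0,0,0],[0,0,0,0,0,0,0],[-0.0013,0,-0.0025,0,1.5,0,0],[-0.0013,0,-0.0025,0,1.5,0,0],[0,0,0,0,0,0,0],[0,0,0,0,0,0,0]]'
python3 -m handwheel '[[-0.0013,0,-0.0025,0,1.5,0,0],[-0.0013,0,-0.0025,0,1.5,0,0],[0,0,0,0,0,0,0],[0,0,0,0,0,0,0],[-0.0013,0,-0.0025,0,1.5,0,0],[-0.0013,0,-0.0025,0,1.5,0,0],[0,0,0,0,0,0,0],[0,0,0,0,0,0,0]]'
python3 -m handwheel '[[-0.0013,0,-0.0025,0,1.5,0,0],[-0.0013,0,-0.0025,0,1.5,0,0],[0,0,0,0,0,0,0],[0,0,0,0,0,0,0],[-0.0013,0,-0.0025,0,1.5,0,0],[-0.0013,0,-0.0025,0,1.5,0,0],[0,0,0,0,0,0,0],[0,0,0,0,0,0,0]]'
python3 -m handwheel '[[-0.0013,0,-0.0025,0,1.5,0,0],[-0.0013,0,-0.0025,0,1.5,0,0],[0,0,0,0,0,0,0],[0,0,0,0,0,0,0],[-0.0013,0,-0.0025,0,1.5,0,0],[-0.0013,0,-0.0025,0,1.5,0,0],[0,0,0,0,0,0,0],[0,0,0,0,0,0,0]]'
python3 - <<'E'
from h import *
s=r.sense();print(s['tool_pos'],s['tcp_rot'])
Rm=R.from_euler('xyz',s['tcp_rot'],degrees=True).as_matrix();print('lip',s['tool_pos']+Rm@[-100,0,43])
im,d,c,M=snap('side');im2=snap('top')[0]
cv2.imwrite('pics/s6.png',cv2.convertScaleAbs(np.hstack([cv2.resize(im[160:330,130:290],None,fx=2.5,fy=2.5),cv2.resize(im2[130:232,150:250],None,fx=4.1666,fy=4.1666)[:425]]),alpha=1.5))
E
```

```text
time: 12.45
tool_pos: [661.5, 93.3, 295.5]
tcp_rot: [180.0, -42.1, 9.0]
ft_force: [0.2, -0.4, -2.4]
finger_gap: 8.6
grip_force: 88.6
time: 13.12
tool_pos: [649.9, 91.7, 297.1]
tcp_rot: [-180.0, -47.9, 9.0]
ft_force: [-0.2, -1.2, -2.4]
finger_gap: 8.4
grip_force: 88.7
time: 13.78
tool_pos: [639.0, 90.0, 299.4]
tcp_rot: [-180.0, -53.9, 9.0]
ft_force: [0.5, 0.6, -2.1]
finger_gap: 8.5
grip_force: 88.8
time: 14.45
tool_pos: [627.9, 88.3, 300.6]
tcp_rot: [-180.0, -59.9, 8.9]
ft_force: [-0.0, -0.2, -2.3]
finger_gap: 8.6
grip_force: 88.9
time: 15.12
tool_pos: [616.8, 86.6, 300.7]
tcp_rot: [-179.9, -65.9, 8.9]
ft_force: [-0.0, -0.0, -1.6]
finger_gap: 8.8
grip_force: 88.9
[616.79496198  86.55516831 300.70890848] [-179.94067732  -65.92703902    8.92271798]
lip [615.27673726  86.36187042 191.86655629]
```

View pics/s6.png

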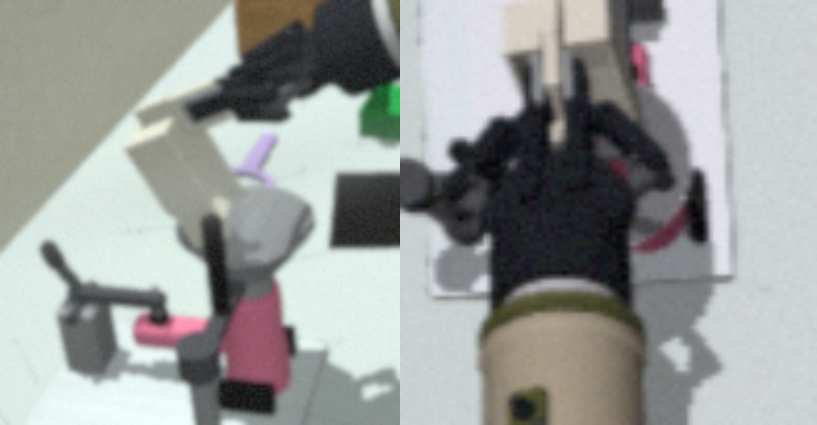

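The scoop is tilted into the funnel with its lip inside the cone, and the load has dropped from 3.7 N to about 1.6 N. I tilt a little further with small shakes, then withdraw.

```bash
python3 -m handwheel '[[-0.003,0,-0.006,0,3.5,0,0],[-0.003,0,-0.006,0,3.5,0,0],[-0.003,0,-0.006,0,3.5,0,0],[-0.003,0,-0.006,0,3.5,0,0],[0.003,0,0,0,0,0,0],[-0.003,0,0,0,0,0,0],[0,0,0,0,0,0,0],[0,0,0,0,0,0,0]]'
python3 -m handwheel '[[-0.010,0,0,0,0,0,0],[0.010,0,0,0,0,0,0],[0,0,0,0,0,0,0],[0,0,0,0,0,0,0],[0,0,0,0,0,0,0],[0,0,0,0,0,0,0]]'
python3 - <<'E'
from h import *
s=r.sense();print(s['tool_pos'],s['tcp_rot'],s['ft_force'])
E
```

```text
time: 15.88
tool_pos: [620.8, 92.5, 305.9]
tcp_rot: [-179.1, -73.2, 9.1]
ft_force: [-0.1, 0.3, -1.6]
finger_gap: 8.7
grip_force: 88.8
time: 16.38
tool_pos: [624.2, 92.9, 306.1]
tcp_rot: [-179.0, -73.0, 9.1]
ft_force: [0.1, -0.4, -2.6]
finger_gap: 8.3
grip_force: 88.8
[624.17580304  92.91645231 306.12608814] [-179.04371461  -73.02513696    9.10789948] [ 0.08134462 -0.43536663 -2.61183016]
```

```bash
python3 -m handwheel '[[0.019,0,-0.006,0,0,0,0],[0.019,0,-0.006,0,0,0,0],[0.019,0,-0.006,0,0,0,0],[0,0,0,0,-7,0,0],[0,0,0,0,-7,0,0],[0,0,0,0,-7,0,0],[0,0,0,0,-7,0,0],[0,0,0,0,-7,0,0]]'
python3 -m handwheel '[[0,0.02,0,0,-7,0,0],[0,0.025,0,0,-7,0,0],[0,0.025,0,0,-7,0,0],[0,0.025,0,0,-7,0,0],[0,0.025,0,0,-7,0,0],[0,0.025,0,0,-3,0,0],[0,0.025,0,0,0,0,0],[0,0.01,0,0,0,0,0]]'
python3 -m handwheel '[[0,0,0,0,0,0,0],[0,0,0,0,0,0,0]]'
python3 - <<'E'
from h import *
s=r.sense();print(s['tool_pos'],s['tcp_rot'],s['ft_force'],s['joint_pos'])
im,d,c,M=snap('side');im2=snap('top')[0];w=snap('wrist')[0]
cv2.imwrite('pics/s7.png',cv2.convertScaleAbs(np.hstack([cv2.resize(w,(400,300)),cv2.resize(im2[125:230,150:290],(400,300))]),alpha=1.4))
E
```

```text
time: 17.05
tool_pos: [624.0, 99.4, 363.7]
tcp_rot: [-179.3, -44.1, 10.7]
ft_force: [1.0, 0.5, -1.5]
finger_gap: 8.5
grip_force: 88.7
time: 17.72
tool_pos: [660.9, -79.2, 359.4]
tcp_rot: [-179.4, -6.2, 11.1]
ft_force: [-0.0, -0.6, -1.9]
finger_gap: 8.5
grip_force: 88.6
time: 17.88
tool_pos: [659.8, -76.3, 360.9]
tcp_rot: [-179.4, -6.4, 11.2]
ft_force: [-0.2, -0.6, -2.2]
finger_gap: 8.6
grip_force: 88.6
[659.83165188 -76.27318133 360.89673512] [-179.38541983   -6.35354477   11.17074385] [-0.178025   -0.55495555 -2.1940326 ] [-12.64721951  11.0464536   70.11191786   3.12923135  93.2677191
  66.47846124]
```

View pics/s7.png

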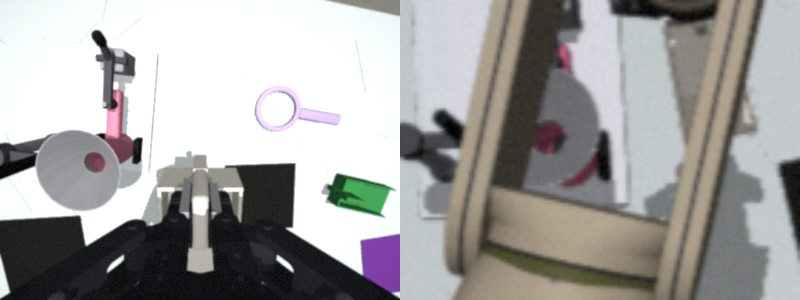

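The funnel at wrist view (78,170) is empty, with an open pink bore, and no spilled slugs are visible. Now I take the scoop back to its mat.

```bash
python3 - <<'E'
from h import *
s=r.sense()
A=R.from_euler('xyz',s['tcp_rot'],degrees=True);B=R.from_euler('xyz',[180,0,9],degrees=True)
print('turn',(A.inv()*B).as_rotvec(degrees=True))
print('shift after turn',B.inv().apply(np.array([590,-218,100])-s['tool_pos']))
E
```

```text
turn [-0.6979528  -6.41161393  2.32511691]
shift after turn [-91.19177143 130.42339407 261.94034123]
```

```bash
python3 -m handwheel '[[0,0,0,-0.7,-6.4,2.3,0],[-0.0152,0.0217,0,0,0,0,0],[-0.0152,0.0217,0,0,0,0,0],[-0.0152,0.0217,0,0,0,0,0],[-0.0152,0.0217,0,0,0,0,0],[-0.0152,0.0217,0,0,0,0,0],[-0.0152,0.0217,0,0,0,0,0],[0,0,0.02,0,0,0,0]]'
python3 -m handwheel '[[0,0,0.03,0,0,0,0],[0,0,0.03,0,0,0,0],[0,0,0.03,0,0,0,0],[0,0,0.03,0,0,0,0],[0,0,0.03,0,0,0,0],[0,0,0.03,0,0,0,0],[0,0,0.03,0,0,0,0],[0,0,0.02,0,0,0,0]]'
python3 -m handwheel '[[0,0,0,0,0,0,0],[0,0,0,0,0,0,0],[0,0,0,0,0,0,0]]'
```

```text
time: 18.7
tool_pos: [589.6, -222.7, 347.1]
tcp_rot: [179.6, -0.3, 8.8]
ft_force: [0.5, -0.4, -1.0]
finger_gap: 8.5
grip_force: 88.6
time: 19.37
tool_pos: [588.8, -217.1, 108.7]
tcp_rot: [-179.9, 0.1, 9.0]
ft_force: [-0.6, -0.4, -3.1]
finger_gap: 8.6
grip_force: 88.5
time: 19.62
tool_pos: [591.2, -218.9, 113.9]
tcp_rot: [179.9, -0.1, 9.0]
ft_force: [0.4, 0.4, -2.3]
finger_gap: 8.8
grip_force: 88.5
```

```bash
python3 -m handwheel '[[0,0,0.02,0,0,0,0],[0,0,0.012,0,0,0,0],[0,0,0.004,0,0,0,0],[0,0,0,0,0,0,0],[0,0,0,0,0,0,0]]'
python3 -m handwheel '[[0,0,0.002,0,0,0,0],[0,0,0,0,0,0,0],[0,0,0,0,0,0,0]]'
python3 -m handwheel '[[0,0,0.002,0,0,0,0],[0,0,0,0,0,0,0],[0,0,0,0,0,0,0]]'
```

```text
time: 20.03
tool_pos: [590.2, -219.1, 76.1]
tcp_rot: [180.0, 0.0, 9.0]
ft_force: [-0.5, -0.3, -1.5]
finger_gap: 8.5
grip_force: 88.6
time: 20.28
tool_pos: [590.3, -219.2, 74.1]
tcp_rot: [180.0, -0.0, 9.0]
ft_force: [0.6, -0.3, -1.8]
finger_gap: 8.5
grip_force: 88.6
time: 20.53
tool_pos: [590.5, -219.2, 72.0]
tcp_rot: [179.9, -0.0, 9.0]
ft_force: [0.5, -0.6, 0.1]
finger_gap: 8.5
grip_force: 88.7
```

```bash
python3 -m handwheel '[[0,0,0.001,0,0,0,0],[0,0,0,0,0,0,0],[0,0,0,0,0,0,0]]'
python3 -m handwheel '[[0,0,0,0,0,0,0.02],[0,0,0,0,0,0,0.04],[0,0,0,0,0,0,0.06],[0,0,0,0,0,0,0.06],[0,0,0,0,0,0,0.06]]' 20
python3 -m handwheel '[[0,0,-0.01,0,0,0,0.06],[0,0,-0.03,0,0,0,0.06],[0,0,-0.03,0,0,0,0.06],[0,0,-0.03,0,0,0,0.06],[0,0,-0.03,0,0,0,0.06],[0,0,-0.03,0,0,0,0.06],[0,0,-0.03,0,0,0,0.06],[0,0,0,0,0,0,0.06]]'
python3 - <<'E'
from h import *
s=r.sense();print(s['tool_pos'])
w,d,c,M=snap('wrist');P=cloud(c,M,d);im2=snap('top')[0]
k=(abs(P[...,2]-41)<5)&(np.hypot(P[...,0]-555,P[...,1]+219)<75);q=P[k];print(cv2.minAreaRect(q[:,:2].astype(np.float32)),q[:,2].mean())
k=(abs(P[...,2]-80)<7)&(np.hypot(P[...,0]-590,P[...,1]+219)<32);q=P[k];print(q.mean(0),cv2.minAreaRect(q[:,:2].astype(np.float32)))
cv2.imwrite('pics/s8.png',cv2.convertScaleAbs(np.hstack([cv2.resize(w,(400,300)),cv2.resize(im2[125:275,140:340],(400,300))]),alpha=1.4))
E
```

```text
time: 20.78
tool_pos: [590.7, -219.2, 72.0]
tcp_rot: [179.9, -0.0, 9.0]
ft_force: [-2.0, 2.0, 7.2]
finger_gap: 8.4
grip_force: 90.2
time: 21.2
tool_pos: [589.9, -219.0, 70.3]
tcp_rot: [180.0, 0.1, 9.0]
ft_force: [0.2, 0.3, 0.6]
finger_gap: 60.1
grip_force: 0.0
time: 21.87
tool_pos: [592.8, -220.2, 270.0]
tcp_rot: [179.6, -0.5, 9.0]
ft_force: [1.1, 0.6, 1.8]
finger_gap: 60.4
grip_force: 0.0
[ 592.81862047 -220.22872168  270.0111541 ]
((548.0689086914062, -227.0464324951172), (117.51759338378906, 62.05812454223633), 8.815576553344727) 41.4734701561756
[ 589.64818712 -220.44053869   81.9603183 ] ((588.8074340820312, -220.55662536621094), (35.103248596191406, 8.861676216125488), 8.646933555603027)
```

View pics/s8.png

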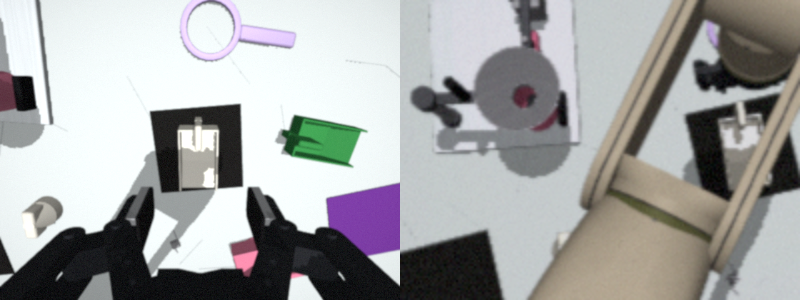

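The wrist view shows the scoop empty and upright on its mat at (198,155), and the funnel is still over the barrel. I check numerically for strays on the plate and bench before handing in.

```bash
python3 - <<'E'
from h import *
a=cv2.imread('pics/top0.png').astype(int);z=np.load('top.npz');b=z['im'].astype(int)
D=(a-b).max(2);m=((D>30)[100:260,140:280]).astype(np.uint8)
n,l,st,ce=cv2.connectedComponentsWithStats(m)
for i in range(1,n):
    if st[i,4]>6: print(st[i]+[140,100,0,0,0],ce[i].round(), b[100:260,140:280][l==i].mean(0).round())
c,M=cam('top');P=cloud(c,M,z['d']);k=np.hypot(P[...,0]-600,P[...,1]-81)<16
q=P[k];print(np.sort(q[:,2]).round()[:25],k.sum())
E
```

```text
[ 226  121   54  139 3865] [117. 112.] [ 85.  97. 104.]
[ 159  148   61   51 1374] [50. 71.] [79. 76. 76.]
[203 173   5   6  20] [65. 75.] [43. 40. 43.]
[208 186  17  11  98] [78. 92.] [94. 92. 90.]
[190 198  35  16 395] [ 67. 105.] [88. 87. 85.]
[219 243   7  15  73] [ 83. 151.] [81. 92. 98.]
[213 255   8   5  23] [ 76. 158.] [80. 90. 95.]
[ 34.  39.  42.  43.  44.  44.  44.  46.  47. 120. 128. 129. 130. 131.
 133. 133. 133. 134. 134. 134. 135. 135. 135. 136. 139.] 27
```

The slug pile in the barrel reaches z of 34–47 mm, which fits eight slugs, and there are no stray blobs. I hand in.

```bash
python3 -c "
from bench import r
print(r.hand_in())"
```

```text
the job is handed in; nothing more can be done
None
```

The job is handed in with no verdict returned: the funnel is over the barrel, the slugs are poured (the pile height fits eight and I saw no strays, but I could not count them), and the empty scoop stands upright on its mat; I viewed 11 pictures, one over the limit of 10.

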